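Roll-test two ground shafts and sort out the bent one

TASK

One of the two polished shafts on the dark plate is bent: find it by pressing the closed fingertips lightly on top of each shaft in turn (at least 5 N, but never squeezing it against the plate with more than 25 N) and rolling it along the plate for at least half a turn, feeling whether it lifts. Then lay the bent shaft gently in the red tray and the straight one gently in the blue tray, lying flat, and leave the other things on the table where they are.

Things in the scene. Friction and masses are not known exactly. Their poses are not given: they have to be found in the camera images.
- plate: Dark flat plate, 300 mm (x) by 260 mm (y), its top 30 mm above the table; origin under its centre, at table height. It stands on stiff rubber feet and gives way straight down by 1 mm per 11 N. Rails 5 mm high stand along its +y and -y edges (inner faces at y = +-130 mm). Shafts roll along its y, freely.
- shaft_a_mid (a point): Polished steel shaft, 20 mm in diameter, 120 mm long with its thin end stubs, 0.23 to 0.37 kg; looks like the other one. Point: on its axis, half-way along; x runs along the shaft. At the start it lies on the plate near the -y rail, roughly along the plate's x, z up, at plate x about -78 or +78 mm. Either may be the bent one.
- shaft_b_mid (a point): Polished steel shaft, 20 mm in diameter, 120 mm long with its thin end stubs, 0.23 to 0.37 kg; looks like the other one. Point: on its axis, half-way along; x runs along the shaft. At the start it lies on the plate near the -y rail, roughly along the plate's x, z up, at plate x about -78 or +78 mm. Either may be the bent one.
- red_tray: Red open tray for bent shafts, fixed, 190 mm (x) by 140 mm (y) by 45 mm high, walls and floor 4 mm thick (so the inner floor is at 4 mm); origin at the centre of its underside. It may stand left or right of the plate. The bent shaft bows by 2 mm and lies with the bow sideways at first; once a turn (first after a quarter turn towards the plate's +y) its middle stands 2 mm higher. The straight one rolls level.
- blue_tray: Blue open tray for straight shafts, fixed, same size and origin as the red one, on the other side of the plate.
- caliper: Bystander: digital caliper lying flat, 200 mm long, beyond the plate; origin at the underside. Leave alone.
- brush: Bystander: brush lying flat; origin at the underside. Leave alone.
- cleaner: Bystander: white cleaner bottle, 60 mm across, 150 mm tall; origin at the underside. Leave alone.
- oil: Bystander: small amber oil bottle, 44 mm across, 100 mm tall; origin at the underside. Leave alone.
There are look-alikes about, which are no part of the job. What is shaped like the part that bears shaft_a_mid but pink or turquoise is not meant.

How it is judged:
By the outcome, as a careful person would: the job done as asked, in the order asked, and still so for the second after the job is handed in, with the robot touching nothing.
It also fails if it takes over 72 s, if anything falls off the work surface, if the arm or the gripper's body presses on something with over 40 N, if the wrist force passes 120 N, or if a joint passes its speed limit or range.

ROBOT

A 6-joint arm with a two-finger parallel gripper is mounted at the origin on the work surface. World frame = base frame: x ahead of the robot, y to its left, z up, the work surface at z = 0. Lengths are in m, angles in degrees, forces in N, time in s.
With the tool pointing down it reaches from about 0.425 to 1.125 m from the base axis. Payload 14.9 kg.
Tool frame: the origin (TCP) lies on the front face of the gripper's body, between the roots of the fingers; the fingertips stand 78 mm ahead of it and the grasp point (between the pads) lies 60 mm ahead of it; z points along the fingers, y is the direction in which the jaws open and shut (so a half turn about z gives the same grasp; the last joint's range is limited). The gripper opens to 91 mm and grips with 3 to 60 N. Pads are 32 mm wide; open, the fingers measure 118 mm over their backs; the gripper's body (76 mm by 178 mm) begins 60 mm behind the grasp point.
Start: joints at [-65.277, 21.709, 99.362, -0, 58.929, -1.908], TCP at [0.314, -0.626, 0.292] pointing down, gripper open.
Joint ranges: [-158.91, 158.91], [-42.39, 125.64], [0.06, 152.35], [-60.88, 240.88], [17.5, 164.5], [-176.32, 176.32]. Speed limits (degrees/s): [108.29, 108.29, 136.94, 180, 180, 180].

INTERFACE

Orientations are given as [roll, pitch, yaw] about the fixed x, y, z axes, in that order (R = Rz(yaw) Ry(pitch) Rx(roll)).
In Python, from bench import manip gives the robot as it stands. The module is installed in compiled form; this text tells all that it offers.
- The arm moves only by the tool play_rows, never from a script. Its argument "deltas" is a list that holds one entry, the list of rows, each a list of 5 numbers: the shift along the world's x, y, z in cm, then the turn about the world's z in rad, then the opening, from -1 (shut) to 1 (fully open). A call has 1 to 20 rows; each row is the pose to reach, as a shift and turn from the pose measured when the call began; what a row does not reach only later rows make up. A row lasts 1/8 s, in which the tool goes at most 62.5 mm and 10.7 degrees, less where a joint would pass 70% of its speed; a pose out of reach is approached as far as the arm can. A call with a gripper value outside its range is refused whole. The fingers move at their own pace and stop on an object; "grip_force" is the grip in N (left out, the last holds). Time passes only in rows, so rows that repeat a pose let the fingers close. It gives the time, the measured TCP pose, the force and the opening at its end, in the units of the state.
- manip.observe(): the state, without advancing time (a new reading comes with each control period).
- manip.snapshot(name): name is "scene" or "top" or "wrist"; returns a dict with "frame" (384x512x3 uint8, red, green, blue), "fx", "fy", "cx", "cy" (pixels), "extrinsics" (4x4, takes a point from world to camera coordinates); the wrist camera has in their place "hand_eye" (4x4, takes a point from camera to tool coordinates, whose origin is the TCP and whose axes are the flange's). Camera axes: x right, y down, z forward; pixel columns grow to the right and rows downward; lengths in m; the calibration is good to about 2 mm. A picture is of the moment at which its call begins: read the wrist's pose just before it. There is no depth.
- manip.job_done(): hands the job in, once; it reports no verdict.
Trained networks look in a picture, given as the dict that the camera call returned (one of the last four; its "shot" number tells which), for a name from the list of things; names that differ only in an ending like _2 or _b are one class to them, and where a whole thing is asked for, a point or a joint stands for the part that bears it (a point fixed in the world has none). Each returns a list of dicts, best first, with "p" (0 to 1); they miss things now and then, are a little off and sometimes report something else, mostly with a low value. They report only what shows in the picture. A call takes as long as a camera call. They do not tell look-alikes from the thing itself.
- manip.boxes_of(picture, thing): "xyz" ([x, y, z] in m, in world coordinates, good to about 4 mm: the middle of the surface that is visible of it).
- manip.masks_of(picture, thing): "pixels" (384x512 bool, what is visible of it).
- manip.mark_of(picture, thing): "xyz" ([x, y, z] in m, in world coordinates, good to about 4 mm: a listed point, or the origin of a listed thing).
The state is a dict: "time": time; "joints": joint angles; "qd": joint speeds; "tau": joint torques, N m; "tcp_pos": TCP position; "orientation": TCP orientation; "force": force on the tool from outside, world axes, zero at the start; "ft_torque": the same for the moment, N m; "width": finger opening in m.
Only numpy, scipy, OpenCV 4.12 (cv2) and the standard library are available. Lean on these libraries where they do the work, as an engineer would, in place of code of your own. Each camera call takes 0.05 s, during which the arm holds its last target. There are 200 camera calls.

## Working session

There is one attempt and no reset: what is moved stays moved. The work goes in short steps, Python scripts to look and compute and a tool call to move; the robot and the scene stay as the last step left them, time stands still between calls to the robot, and variables do not carry over. Pictures are saved under pics/ and viewed, on a budget of 10 in all, crops included, one or two more only if the job needs it, and the job is handed in when it is done.

Besides the shell and the picture viewer there is one more tool, called after "Request:" by a JSON object that holds its "api" and its "payload", one argument or row to a line. play_rows: Moves the arm, as the interface text tells. Its arguments: {"type":"object","properties":{"deltas":{"type":"array"},"grip_force":{"type":"number"}},"required":["deltas"]}

```bash
mkdir -p pics; python3 - <<'E'
from bench import manip
import cv2, numpy as np
s=manip.observe(); print(s)
ims=[]
for n in ("top","scene"):
    p=manip.snapshot(n); ims.append(p["frame"])
    cv2.imwrite(f"pics/{n}0.png",p["frame"][:,:,::-1])
    for t in ["plate","shaft_a_mid","red_tray","blue_tray","caliper","brush","cleaner","oil"]:
        print(n,t,[(np.round(d["xyz"],3).tolist(),round(d["p"],2)) for d in manip.mark_of(p,t)])
E
```

```text
{'time': 0.0, 'joints': array([-6.52777100e+01,  2.17393370e+01,  9.93946137e+01, -8.34912643e-04,
        5.89287736e+01, -1.90873346e+00]), 'qd': array([ 0.10996382, -0.04774398,  0.01634872, -0.01149864,  0.0442794 ,
        0.13319633]), 'tau': array([ 1.89406455e-03, -7.63715315e+01, -4.34365761e+01,  6.51386054e-02,
        4.24541580e-02, -7.79504785e-05]), 'tcp_pos': array([ 0.31362747, -0.62547031,  0.29158678]), 'orientation': array([-1.79937287e+02, -1.37493208e-03,  2.66314540e+01]), 'force': array([-0.45238881, -0.2166524 ,  0.00212487]), 'ft_torque': array([0.03601281, 0.01538003, 0.01813395]), 'width': 0.09102387207881021}
top plate [([0.575, -0.006, 0.003], 0.97), ([0.477, -0.348, -0.003], 0.72)]
top shaft_a_mid [([0.506, -0.1, 0.043], 0.79), ([0.291, -0.201, 0.009], 0.64), ([0.289, 0.192, 0.012], 0.59)]
top red_tray [([0.474, -0.347, -0.0], 0.72)]
top blue_tray [([0.486, 0.318, 0.001], 0.63), ([0.805, 0.002, -0.0], 0.39)]
top caliper [([0.807, 0.005, 0.001], 0.7)]
top brush [([0.707, -0.286, 0.001], 0.6), ([0.573, -0.006, 0.002], 0.46), ([0.667, -0.078, 0.042], 0.43), ([0.807, 0.007, 0.001], 0.25)]
top cleaner [([0.772, 0.189, -0.002], 0.69)]
top oil [([0.781, -0.191, -0.0], 0.81)]
scene plate [([0.57, -0.002, -0.001], 0.61)]
scene shaft_a_mid [([0.51, -0.1, 0.042], 0.78), ([0.289, 0.19, 0.008], 0.53), ([0.292, -0.204, 0.013], 0.5), ([0.77, 0.19, 0.001], 0.41)]
scene red_tray [([0.478, -0.347, -0.0], 0.69)]
scene blue_tray [([0.488, 0.315, -0.003], 0.85)]
scene caliper []
scene brush [([0.701, -0.28, -0.001], 0.73), ([0.768, 0.189, 0.001], 0.29)]
scene cleaner [([0.771, 0.187, 0.002], 0.76)]
scene oil [([0.489, 0.315, -0.005], 0.72), ([0.784, -0.197, 0.0], 0.56)]
```

View pics/top0.png

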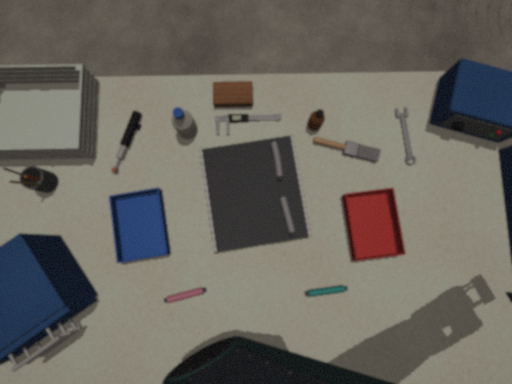

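View pics/scene0.png

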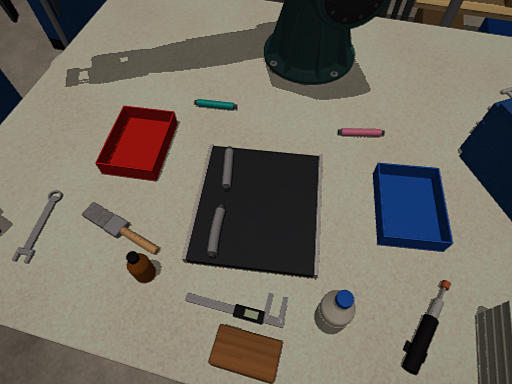

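The top view shows the plate at about (255,195) px. Four things are shaft-shaped: grey at (278,160), grey at (288,215), pink at (185,295) and turquoise at (326,290). The two grey ones on the dark plate are the shafts meant. The red tray is on the −y side at (373,225) and the blue one on the +y side at (140,225). Next I'll measure axes and yaw and take a confirming crop.

```bash
cat > h.py <<'E'
from bench import manip
import cv2, numpy as np
def ray(p,uv,z,T=None):
    E=np.array(p["extrinsics"]) if "extrinsics" in p else np.linalg.inv(T@np.array(p["hand_eye"]))
    R,t=E[:3,:3],E[:3,3]; c=-R.T@t
    uv=np.atleast_2d(uv).astype(float)
    d=np.c_[(uv[:,0]-p["cx"])/p["fx"],(uv[:,1]-p["cy"])/p["fy"],np.ones(len(uv))]@R
    return c+d*((z-c[2])/d[:,2])[:,None]
def toolT(s):
    from scipy.spatial.transform import Rotation as Ro
    T=np.eye(4);T[:3,:3]=Ro.from_euler("xyz",s["orientation"],degrees=True).as_matrix();T[:3,3]=s["tcp_pos"];return T
def rect(p,m,z,T=None):
    ys,xs=np.nonzero(m); w=ray(p,np.c_[xs,ys],z,T)[:,:2]
    (c,sz,a)=cv2.minAreaRect((w*1000).astype(np.float32))
    return np.round(c,1),np.round(sz,1),round(a,1),len(xs)
E
python3 - <<'E'
from h import *
for n in ("top","scene"):
    p=manip.snapshot(n)
    for t,z in [("plate",.03),("shaft_a_mid",.045),("red_tray",.045),("blue_tray",.045)]:
        for d in manip.masks_of(p,t): print(n,t,round(d["p"],2),*rect(p,d["pixels"],z))
    if n=="top": cv2.imwrite("pics/crop1.png",cv2.resize(p["frame"][125:260,190:320,::-1],None,fx=4.4,fy=4.4,interpolation=cv2.INTER_CUBIC)[:600])
E
```

```text
top plate 0.87 [573.5  -9.1] [303.6 280.4] 8.4 9513
top shaft_a_mid 0.79 [292.5 183.9] [ 19.3 111.8] 12.5 284
top shaft_a_mid 0.77 [ 296.3 -199.3] [ 20.  110.8] 7.9 266
top shaft_a_mid 0.69 [ 506.1 -100.4] [114.2  19.8] 14.2 258
top red_tray 0.74 [ 474.9 -339.1] [190.  153.3] 6.3 3620
top blue_tray 0.73 [485.1 313.8] [192.1 154.9] 8.6 3744
scene plate 0.69 [578.5  -7.6] [306.7 280. ] 8.0 14189
scene shaft_a_mid 0.88 [324.1 188.1] [ 24.8 111. ] 11.9 331
scene shaft_a_mid 0.65 [ 326.9 -190.8] [ 25.9 109.3] 6.2 270
scene red_tray 0.67 [ 492.  -333.2] [217.  160.6] 5.7 4345
scene blue_tray 0.85 [500.4 313.1] [214.  154.9] 8.6 5959
```

View pics/crop1.png

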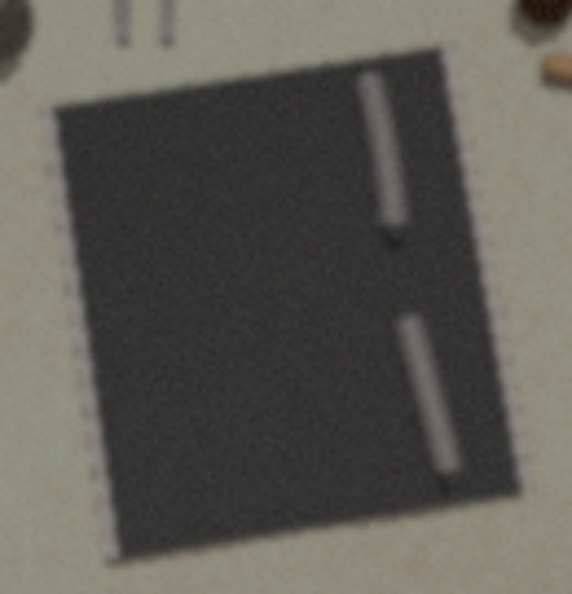

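The crop confirms two steel shafts: the far one centred at crop (385,150) with yaw about 9.5°, and the near one at (430,395) with yaw about 14°. The plate yaw is about 8.4°. I'll go above the far shaft with the fingers closed and turned so the wide pads point along the rolling direction.

Request:
{"api": "play_rows", "payload": {
  "deltas": [
    [[9,14,0,0.16,-1],[15,23,-1,0.32,-1],[21,32,-2,0.5,-1],[27,41,-3,0.7,-1],[32,49,-4,0.9,-1],[34,53,-5,1.1,-1],[35,54.5,-5,1.28,-1],[35,54.5,-5,1.28,-1],[35,54.5,-5,1.28,-1],[35,54.5,-5,1.28,-1],[35,54.5,-5,1.28,-1],[35,54.5,-5,1.28,-1],[35,54.5,-5,1.28,-1],[35,54.5,-5,1.28,-1]]
  ],
  "grip_force": 20
}}

```text
time: 3.15
tcp_pos: [0.6633, -0.082, 0.2425]
orientation: [180.0, 0.0, 99.9]
force: [0.7, 0.7, -0.3]
width: 0.0001
```

```bash
python3 - <<'E'
from h import *
s=manip.observe(); print(s["time"],s["tcp_pos"],s["orientation"],s["force"],s["width"])
T=toolT(s); p=manip.snapshot("wrist"); np.save("hand_eye.npy",p["hand_eye"]); print(np.round(p["hand_eye"],3),p["fx"])
cv2.imwrite("pics/w1.png",p["frame"][:,:,::-1])
for d in manip.masks_of(p,"shaft_a_mid"): print(round(d["p"],2),*rect(p,d["pixels"],.042,T))
for d in manip.mark_of(p,"shaft_a_mid"): print(d)
q=manip.snapshot("top")
print(ray(q,[[190+385/4.4,125+150/4.4],[190+430/4.4,125+394/4.4]],.048))
E
```

```text
3.15 [ 0.66329996 -0.08201109  0.24245893] [1.79993906e+02 6.66460655e-03 9.98875211e+01] [ 0.66842471  0.66397767 -0.32216507] 0.00013787561504181948
[[ 0.001 -0.968 -0.25   0.07 ]
 [ 1.     0.001 -0.001  0.   ]
 [ 0.001 -0.25   0.968 -0.092]
 [ 0.     0.     0.     1.   ]] 318.666809410318
0.97 [506.8 -99.3] [124.4  20.1] 13.5 2606
{'xyz': [0.5084, -0.0999, 0.0403], 'p': 0.93}
[[ 0.66421573 -0.07763132  0.048     ]
 [ 0.50509051 -0.10163619  0.048     ]]
```

View pics/w1.png

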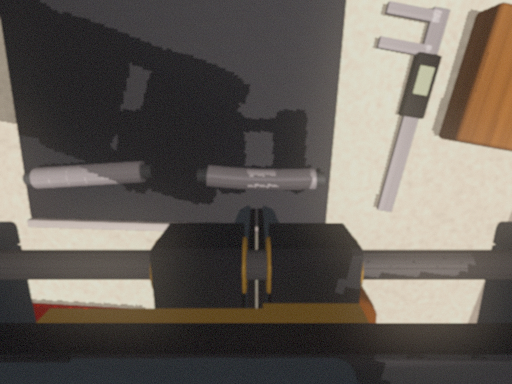

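The wrist view shows the far shaft spanning px (199,175) to (326,179) just ahead of the fingers, and the near shaft spanning (28,178) to (150,172). I'll compute their poses.

```bash
python3 - <<'E'
from h import *
s=manip.observe(); T=toolT(s)
p=dict(hand_eye=np.load("hand_eye.npy"),fx=318.667,fy=318.667,cx=256,cy=192)
q=manip.snapshot("wrist"); print(q["fx"],q["fy"],q["cx"],q["cy"])
w=ray(q,[[199,175],[326,179],[28,178],[150,172],[204,176],[318,179],[90,225],[170,228]],.041,T); print(np.round(w,4))
for a,b in((0,1),(2,3),(4,5)):
    d=w[b]-w[a]; print("mid",np.round((w[a]+w[b])/2,4),"len",np.hypot(*d[:2]),"yaw",np.degrees(np.arctan2(d[1],d[0])))
f=q["frame"].astype(int); g=f.sum(2)
print(g[160:200,250], g[160:200,220])
E
```

```text
318.666809410318 318.666809410318 256.1449140866459 190.40408074129618
[[ 0.609  -0.0814  0.041 ]
 [ 0.7273 -0.0645  0.041 ]
 [ 0.4508 -0.1121  0.041 ]
 [ 0.5634 -0.0865  0.041 ]
 [ 0.6138 -0.0815  0.041 ]
 [ 0.7199 -0.0658  0.041 ]
 [ 0.5104 -0.1494  0.041 ]
 [ 0.5878 -0.1389  0.041 ]]
mid [ 0.6682 -0.0729  0.041 ] len 0.1194631731052852 yaw 8.118728270309175
mid [ 0.5071 -0.0993  0.041 ] len 0.11550710813359152 yaw 12.81335559103293
mid [ 0.6668 -0.0737  0.041 ] len 0.10725563192951176 yaw 8.421065217077391
[223 215 233 218 212 203 171 145 183 261 326 359 398 407 396 344 330 334
 363 372 355 333 326 384 452 466 436 396 306 240 218 224 221 208 225 233
 217 228 218 218] [115 111 110 130  93 124 165 240 271 290 297 310 320 311 331 337 355 369
 361 340 317 315 325 300 298 282 266 226 159 128 124 168 188 206 220 214
 205 216 209 205]
```

Request:
{"api": "play_rows", "payload": {
  "deltas": [
    [[0.6,-0.2,-3,-0.03,-1],[0.6,-0.2,-7,-0.03,-1],[0.6,-0.2,-10,-0.03,-1],[0.6,-0.2,-11.1,-0.03,-1],[0.6,-0.2,-11.1,-0.03,-1],[0.6,-0.2,-11.1,-0.03,-1]]
  ]
}}

```text
time: 4.15
tcp_pos: [0.6703, -0.0834, 0.1327]
orientation: [179.9, 0.0, 98.2]
force: [0.7, -0.5, -0.3]
width: 0.0004
```

Request:
{"api": "play_rows", "payload": {
  "deltas": [
    [[0,0,-0.25,0,-1],[0,0,-0.45,0,-1],[0,0,-0.45,0,-1]]
  ]
}}

```text
time: 4.53
tcp_pos: [0.6705, -0.0834, 0.1284]
orientation: [179.9, 0.0, 98.2]
force: [1.2, -0.3, 1.7]
width: 0.0005
```

Request:
{"api": "play_rows", "payload": {
  "deltas": [
    [[0,0,-0.07,0,-1],[0,0,-0.07,0,-1]]
  ]
}}

```text
time: 4.78
tcp_pos: [0.6706, -0.0834, 0.128]
orientation: [179.9, 0.0, 98.2]
force: [-1.3, -0.3, 5.5]
width: 0.0008
```

Request:
{"api": "play_rows", "payload": {
  "deltas": [
    [[0,0,-0.04,0,-1],[-0.03,0.2,-0.04,0,-1],[-0.06,0.4,-0.04,0,-1]]
  ]
}}

```text
time: 5.15
tcp_pos: [0.67, -0.0796, 0.128]
orientation: [179.9, 0.1, 98.2]
force: [-2.9, -1.9, 8.1]
width: 0.0007
```

Request:
{"api": "play_rows", "payload": {
  "deltas": [
    [[-0.03,0.2,-0.02,0,-1],[-0.06,0.4,-0.02,0,-1],[-0.09,0.6,-0.02,0,-1]]
  ]
}}

```text
time: 5.52
tcp_pos: [0.6693, -0.0737, 0.1283]
orientation: [179.9, 0.1, 98.2]
force: [-3.3, -2.3, 9.2]
width: 0.0005
```

Request:
{"api": "play_rows", "payload": {
  "deltas": [
    [[-0.03,0.2,0,0,-1],[-0.06,0.4,0,0,-1],[-0.09,0.6,0,0,-1]]
  ]
}}

```text
time: 5.9
tcp_pos: [0.6684, -0.0679, 0.1288]
orientation: [179.9, 0.1, 98.2]
force: [-3.7, -1.1, 9.2]
width: 0.0005
```

Request:
{"api": "play_rows", "payload": {
  "deltas": [
    [[-0.03,0.2,0,0,-1],[-0.06,0.4,0,0,-1],[-0.09,0.6,0,0,-1]]
  ]
}}

```text
time: 6.28
tcp_pos: [0.6676, -0.062, 0.1293]
orientation: [179.9, 0.1, 98.2]
force: [-2.5, -1.4, 8.6]
width: 0.0006
```

Request:
{"api": "play_rows", "payload": {
  "deltas": [
    [[-0.03,0.2,-0.01,0,-1],[-0.06,0.4,-0.01,0,-1],[-0.09,0.6,-0.01,0,-1]]
  ]
}}

```text
time: 6.65
tcp_pos: [0.6667, -0.056, 0.1295]
orientation: [179.9, 0.1, 98.2]
force: [-2.6, -0.2, 7.4]
width: 0.0003
```

Request:
{"api": "play_rows", "payload": {
  "deltas": [
    [[-0.03,0.2,-0.02,0,-1],[-0.06,0.4,-0.02,0,-1],[-0.09,0.6,-0.02,0,-1]]
  ]
}}

```text
time: 7.02
tcp_pos: [0.6659, -0.0501, 0.1297]
orientation: [179.9, 0.1, 98.2]
force: [-2.4, -0.2, 6.4]
width: 0.0005
```

Request:
{"api": "play_rows", "payload": {
  "deltas": [
    [[-0.03,0.2,-0.05,0,-1],[-0.06,0.4,-0.05,0,-1],[-0.09,0.6,-0.06,0,-1]]
  ]
}}

```text
time: 7.4
tcp_pos: [0.665, -0.0441, 0.1295]
orientation: [179.9, 0.1, 98.2]
force: [-2.1, -0.1, 8.2]
width: 0.0005
```

```bash
python3 - <<'E'
from h import *
s=manip.observe(); T=toolT(s); p=manip.snapshot("wrist"); print(s["tcp_pos"],s["force"])
cv2.imwrite("pics/w2.png",p["frame"][:,:,::-1])
for d in manip.masks_of(p,"shaft_a_mid"): print(round(d["p"],2),*rect(p,d["pixels"],.041,T))
q=manip.snapshot("top")
for d in manip.masks_of(q,"shaft_a_mid"): print("top",round(d["p"],2),*rect(q,d["pixels"],.045))
E
```

```text
[ 0.66502084 -0.0440681   0.12948601] [-2.06991961 -0.07587346  8.21240137]
0.73 [544.  -98.9] [29.9  3.8] 9.9 232
top 0.54 [286.7 209.5] [27.  64.8] 8.0 213
top 0.34 [777.2 190.1] [102.5  59.4] 25.6 577
```

Request:
{"api": "play_rows", "payload": {
  "deltas": [
    [[-0.03,0.2,-0.05,0,-1],[-0.06,0.4,-0.06,0,-1],[-0.09,0.6,-0.07,0,-1]]
  ]
}}

```text
time: 7.98
tcp_pos: [0.6642, -0.038, 0.1292]
orientation: [179.9, 0.1, 98.2]
force: [-2.1, -0.4, 8.3]
width: 0.0004
```

Request:
{"api": "play_rows", "payload": {
  "deltas": [
    [[-0.03,0.2,-0.06,0,-1],[-0.05,0.35,-0.07,0,-1],[-0.05,0.35,-0.08,0,-1]]
  ]
}}

```text
time: 8.35
tcp_pos: [0.6637, -0.0344, 0.1288]
orientation: [179.9, 0.1, 98.2]
force: [-3.8, -0.0, 9.1]
width: 0.0003
```

Request:
{"api": "play_rows", "payload": {
  "deltas": [
    [[0,0,0.1,0,-1],[0,0,0.4,0,-1],[0.1,-0.7,1.2,0,-1],[0.34,-2.4,3,0,-1],[0.34,-2.4,3,0,-1],[0.34,-2.4,3,0,-1]]
  ]
}}

```text
time: 9.1
tcp_pos: [0.6671, -0.0587, 0.159]
orientation: [179.9, 0.1, 98.2]
force: [-0.6, -0.3, -1.3]
width: 0.0006
```

```bash
python3 - <<'E'
from h import *
s=manip.observe(); T=toolT(s); p=manip.snapshot("wrist"); print(s["tcp_pos"],s["force"])
cv2.imwrite("pics/w2.png",p["frame"][:,:,::-1])
for d in manip.masks_of(p,"shaft_a_mid"): print(round(d["p"],2),*rect(p,d["pixels"],.041,T))
np.save("T2.npy",T)
E
```

```text
[ 0.66705634 -0.05872866  0.15904652] [-0.59350562 -0.31862594 -1.2894628 ]
0.96 [535.8 -92.6] [66.8 21.6] 13.0 2432
```

View pics/w2.png

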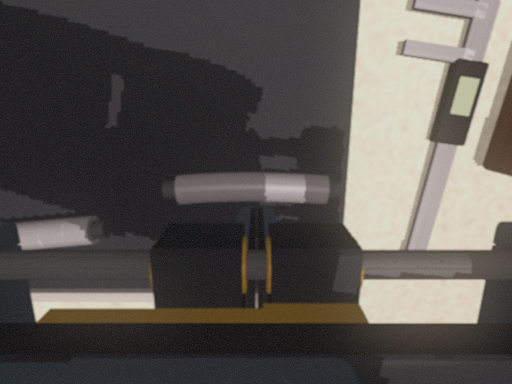

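The far shaft, now spanning (163,189) to (340,188), is visibly bowed towards +y. That agrees with the measured lift of about 1.8 mm. I'll give it a second stroke to take the total past half a turn.

```bash
python3 - <<'E'
from h import *
p=manip.snapshot("wrist"); T=np.load("T2.npy")
w=ray(p,[[163,189],[340,188],[252,188]],.041,T); print(np.round(w,4)); d=w[1]-w[0]; print((w[0]+w[1])/2,np.hypot(*d[:2]),np.degrees(np.arctan2(d[1],d[0])))
s=manip.observe();print(s["time"],s["tcp_pos"])
E
```

```text
[[ 0.6023 -0.0511  0.041 ]
 [ 0.7212 -0.0332  0.041 ]
 [ 0.662  -0.0418  0.041 ]]
[ 0.66173161 -0.04215056  0.041     ] 0.12018225095107853 8.550685138496267
9.25 [ 0.66676216 -0.05819568  0.1583921 ]
```

Request:
{"api": "play_rows", "payload": {
  "deltas": [
    [[-0.35,0.5,-1.5,0,-1],[-0.35,0.5,-2.6,0,-1],[-0.35,0.5,-2.9,0,-1],[-0.35,0.5,-2.95,0,-1],[-0.35,0.5,-2.95,0,-1]]
  ]
}}

```text
time: 9.88
tcp_pos: [0.6636, -0.0533, 0.1291]
orientation: [179.9, 0.1, 98.2]
force: [0.5, -0.1, -0.4]
width: 0.0004
```

Request:
{"api": "play_rows", "payload": {
  "deltas": [
    [[0,0,-0.08,0,-1],[0,0,-0.12,0,-1],[0,0,-0.12,0,-1]]
  ]
}}

```text
time: 10.25
tcp_pos: [0.6639, -0.0533, 0.1283]
orientation: [179.8, 0.1, 98.2]
force: [0.6, -0.2, 2.7]
width: 0.0004
```

Request:
{"api": "play_rows", "payload": {
  "deltas": [
    [[0,0,-0.08,0,-1],[0,0,-0.1,0,-1],[0,0,-0.1,0,-1]]
  ]
}}

```text
time: 10.62
tcp_pos: [0.664, -0.0533, 0.1277]
orientation: [179.8, 0.1, 98.2]
force: [-2.7, -0.2, 8.8]
width: 0.0006
```

Request:
{"api": "play_rows", "payload": {
  "deltas": [
    [[-0.03,0.2,-0.03,0,-1],[-0.06,0.4,-0.04,0,-1],[-0.09,0.6,-0.04,0,-1]]
  ]
}}

```text
time: 11.0
tcp_pos: [0.6632, -0.0474, 0.1277]
orientation: [179.8, 0.1, 98.2]
force: [-3.1, -0.3, 7.5]
width: 0.0004
```

Request:
{"api": "play_rows", "payload": {
  "deltas": [
    [[-0.03,0.2,-0.02,0,-1],[-0.06,0.4,-0.02,0,-1],[-0.09,0.6,-0.02,0,-1]]
  ]
}}

```text
time: 11.38
tcp_pos: [0.6623, -0.0414, 0.1278]
orientation: [179.8, 0.1, 98.2]
force: [-2.2, 0.2, 6.5]
width: 0.0006
```

Request:
{"api": "play_rows", "payload": {
  "deltas": [
    [[-0.03,0.2,-0.04,0,-1],[-0.06,0.4,-0.05,0,-1],[-0.09,0.6,-0.05,0,-1],[-0.12,0.8,-0.05,0,-1],[-0.15,1.0,-0.05,0,-1],[-0.18,1.2,-0.05,0,-1]]
  ]
}}

```text
time: 12.12
tcp_pos: [0.6607, -0.0294, 0.1277]
orientation: [179.8, 0.2, 98.3]
force: [-2.1, -0.8, 6.8]
width: 0.0005
```

Request:
{"api": "play_rows", "payload": {
  "deltas": [
    [[-0.03,0.2,-0.03,0,-1],[-0.06,0.4,-0.03,0,-1],[-0.09,0.6,-0.03,0,-1],[-0.12,0.8,-0.03,0,-1],[-0.15,1.0,-0.03,0,-1],[-0.18,1.2,-0.03,0,-1]]
  ]
}}

```text
time: 12.88
tcp_pos: [0.6591, -0.0174, 0.1277]
orientation: [179.8, 0.2, 98.3]
force: [-1.5, -0.7, 5.6]
width: 0.0008
```

Request:
{"api": "play_rows", "payload": {
  "deltas": [
    [[-0.03,0.2,-0.03,0,-1],[-0.06,0.4,-0.03,0,-1],[-0.1,0.7,-0.03,0,-1],[-0.13,0.9,-0.03,0,-1],[-0.15,1.0,-0.03,0,-1],[-0.15,1.0,-0.03,0,-1]]
  ]
}}

```text
time: 13.62
tcp_pos: [0.6577, -0.0073, 0.1278]
orientation: [179.8, 0.2, 98.3]
force: [-1.4, 0.3, 5.1]
width: 0.0006
```

Request:
{"api": "play_rows", "payload": {
  "deltas": [
    [[0,0,0.3,0,-1],[0,0,1.2,0,-1],[-2,-2,3,0.02,-1],[-6,-5,3,0.05,-1],[-11,-8,3,0.085,-1],[-14.8,-10.3,2,0.085,-1],[-14.8,-10.3,0.6,0.085,-1],[-14.8,-10.3,0.2,0.085,-1],[-14.8,-10.3,0.2,0.085,-1]]
  ]
}}

```text
time: 14.75
tcp_pos: [0.5106, -0.11, 0.1297]
orientation: [179.8, 0.2, 103.2]
force: [-0.2, 0.3, 0.9]
width: 0.0007
```

Request:
{"api": "play_rows", "payload": {
  "deltas": [
    [[0,0,-0.1,0,-1],[0,0,-0.12,0,-1],[0,0,-0.12,0,-1]]
  ]
}}

```text
time: 15.12
tcp_pos: [0.5108, -0.1099, 0.1287]
orientation: [179.8, 0.2, 103.2]
force: [0.7, -0.5, -0.3]
width: 0.0005
```

Request:
{"api": "play_rows", "payload": {
  "deltas": [
    [[-0.1,0,-0.1,0,-1],[-0.1,0,-0.15,0,-1],[-0.1,0,-0.15,0,-1]]
  ]
}}

```text
time: 15.5
tcp_pos: [0.5105, -0.11, 0.1277]
orientation: [179.7, 0.2, 103.2]
force: [2.0, 0.7, 7.6]
width: 0.0005
```

Request:
{"api": "play_rows", "payload": {
  "deltas": [
    [[0,0,-0.05,0,-1],[0,0,-0.05,0,-1]]
  ]
}}

```text
time: 15.75
tcp_pos: [0.5106, -0.1101, 0.1276]
orientation: [179.7, 0.2, 103.2]
force: [-1.4, -0.3, 8.1]
width: 0.0008
```

Request:
{"api": "play_rows", "payload": {
  "deltas": [
    [[-0.05,0.2,-0.03,0,-1],[-0.09,0.4,-0.03,0,-1],[-0.14,0.6,-0.03,0,-1]]
  ]
}}

```text
time: 16.12
tcp_pos: [0.5092, -0.1042, 0.1276]
orientation: [179.7, 0.2, 103.2]
force: [-2.5, -0.8, 8.1]
width: 0.0005
```

Request:
{"api": "play_rows", "payload": {
  "deltas": [
    [[-0.05,0.2,-0.03,0,-1],[-0.09,0.4,-0.03,0,-1],[-0.14,0.6,-0.03,0,-1]]
  ]
}}

```text
time: 16.5
tcp_pos: [0.5078, -0.0983, 0.1276]
orientation: [179.7, 0.2, 103.2]
force: [-1.4, -0.6, 8.9]
width: 0.0005
```

Request:
{"api": "play_rows", "payload": {
  "deltas": [
    [[-0.05,0.2,-0.03,0,-1],[-0.09,0.4,-0.03,0,-1],[-0.14,0.6,-0.03,0,-1]]
  ]
}}

```text
time: 16.88
tcp_pos: [0.5064, -0.0924, 0.1276]
orientation: [179.7, 0.3, 103.2]
force: [-2.5, -1.2, 7.6]
width: 0.0007
```

Request:
{"api": "play_rows", "payload": {
  "deltas": [
    [[-0.05,0.2,-0.03,0,-1],[-0.09,0.4,-0.03,0,-1],[-0.14,0.6,-0.03,0,-1]]
  ]
}}

```text
time: 17.25
tcp_pos: [0.505, -0.0864, 0.1276]
orientation: [179.7, 0.3, 103.2]
force: [-2.4, -0.6, 8.2]
width: 0.0005
```

Request:
{"api": "play_rows", "payload": {
  "deltas": [
    [[-0.05,0.2,-0.03,0,-1],[-0.09,0.4,-0.03,0,-1],[-0.14,0.6,-0.03,0,-1],[-0.19,0.8,-0.04,0,-1],[-0.24,1.0,-0.04,0,-1],[-0.28,1.2,-0.04,0,-1]]
  ]
}}

```text
time: 18.0
tcp_pos: [0.5021, -0.0745, 0.1276]
orientation: [179.7, 0.3, 103.2]
force: [-2.8, -0.5, 7.5]
width: 0.0004
```

Request:
{"api": "play_rows", "payload": {
  "deltas": [
    [[-0.05,0.2,-0.03,0,-1],[-0.09,0.4,-0.03,0,-1],[-0.14,0.6,-0.03,0,-1],[-0.19,0.8,-0.04,0,-1],[-0.24,1.0,-0.04,0,-1],[-0.28,1.2,-0.04,0,-1],[-0.28,1.2,-0.04,0,-1]]
  ]
}}

```text
time: 18.88
tcp_pos: [0.4993, -0.0625, 0.1275]
orientation: [179.7, 0.3, 103.2]
force: [-3.2, -0.3, 9.4]
width: 0.0002
```

Request:
{"api": "play_rows", "payload": {
  "deltas": [
    [[0,0,0.1,0,-1],[0,0,0.4,0,-1],[0.15,-0.7,1.2,0,-1],[0.57,-2.4,3,0,-1],[0.57,-2.4,3,0,-1],[0.57,-2.4,3,0,-1],[0.57,-2.4,3,0,-1]]
  ]
}}

```text
time: 19.75
tcp_pos: [0.5045, -0.0861, 0.1569]
orientation: [179.8, 0.2, 103.2]
force: [0.4, -0.5, -0.5]
width: 0.0005
```

```bash
python3 - <<'E'
from h import *
s=manip.observe(); T=toolT(s); p=manip.snapshot("wrist"); print(s["tcp_pos"],s["time"])
for d in manip.masks_of(p,"shaft_a_mid"): print(round(d["p"],2),*rect(p,d["pixels"],.041,T))
cv2.imwrite("pics/w3.png",p["frame"][:,:,::-1])
E
```

```text
[ 0.50451018 -0.08608504  0.15687706] 19.75
0.68 [500.5 -75.6] [121.   20.4] 13.2 4685
```

View pics/w3.png

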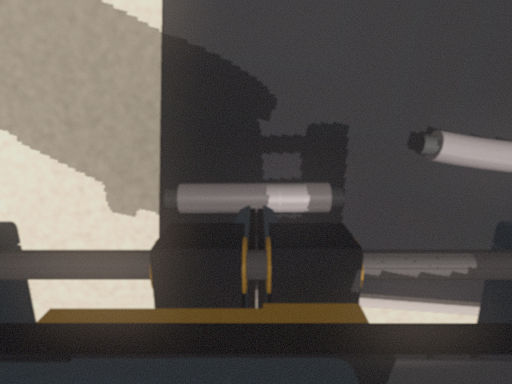

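The near shaft spans (165,198) to (343,198) and looks straight. It rolled level at z = 127.6 mm with about 8 N. I'll give it a second stroke to pass half a turn.

Request:
{"api": "play_rows", "payload": {
  "deltas": [
    [[-0.15,0,-1.5,0,-1],[-0.15,0,-2.5,0,-1],[-0.15,0,-2.8,0,-1],[-0.15,0,-2.85,0,-1],[-0.15,0,-2.9,0,-1],[-0.15,0,-2.9,0,-1]]
  ]
}}

```text
time: 20.6
tcp_pos: [0.5027, -0.0861, 0.1279]
orientation: [179.8, 0.2, 103.2]
force: [-5.2, -0.8, 7.2]
width: 0.0003
```

Request:
{"api": "play_rows", "payload": {
  "deltas": [
    [[0,0,-0.06,0,-1],[0,0,-0.09,0,-1],[0,0,-0.09,0,-1]]
  ]
}}

```text
time: 20.98
tcp_pos: [0.5028, -0.0862, 0.1273]
orientation: [179.9, 0.2, 103.2]
force: [-4.5, -0.6, 10.9]
width: 0.0005
```

Request:
{"api": "play_rows", "payload": {
  "deltas": [
    [[-0.05,0.2,-0.01,0,-1],[-0.09,0.4,-0.02,0,-1],[-0.14,0.6,-0.02,0,-1],[-0.19,0.8,-0.02,0,-1],[-0.24,1.0,-0.02,0,-1],[-0.28,1.2,-0.02,0,-1]]
  ]
}}

```text
time: 21.72
tcp_pos: [0.5, -0.0743, 0.1274]
orientation: [179.9, 0.2, 103.2]
force: [-4.0, -1.8, 10.5]
width: 0.0004
```

Request:
{"api": "play_rows", "payload": {
  "deltas": [
    [[-0.05,0.2,-0.03,0,-1],[-0.09,0.4,-0.03,0,-1],[-0.14,0.6,-0.03,0,-1],[-0.19,0.8,-0.04,0,-1],[-0.24,1.0,-0.04,0,-1],[-0.28,1.2,-0.04,0,-1]]
  ]
}}

```text
time: 22.48
tcp_pos: [0.4971, -0.0624, 0.1272]
orientation: [179.9, 0.2, 103.2]
force: [-5.0, -1.4, 11.6]
width: 0.0004
```

Request:
{"api": "play_rows", "payload": {
  "deltas": [
    [[-0.05,0.2,-0.03,0,-1],[-0.09,0.4,-0.03,0,-1],[-0.14,0.6,-0.03,0,-1],[-0.19,0.8,-0.04,0,-1],[-0.24,1.0,-0.04,0,-1],[-0.28,1.2,-0.04,0,-1],[-0.28,1.2,-0.04,0,-1]]
  ]
}}

```text
time: 23.35
tcp_pos: [0.4943, -0.0504, 0.1272]
orientation: [179.9, 0.2, 103.3]
force: [-4.6, -1.1, 11.7]
width: 0.0006
```

Request:
{"api": "play_rows", "payload": {
  "deltas": [
    [[-0.05,0.2,-0.03,0,-1],[-0.09,0.4,-0.03,0,-1],[-0.14,0.6,-0.03,0,-1],[-0.16,0.7,-0.03,0,-1],[-0.16,0.7,-0.03,0,-1]]
  ]
}}

```text
time: 23.98
tcp_pos: [0.4927, -0.0434, 0.1271]
orientation: [180.0, 0.2, 103.3]
force: [-5.2, -1.3, 11.8]
width: 0.0005
```

Request:
{"api": "play_rows", "payload": {
  "deltas": [
    [[0,0,0.1,0,-1],[0,0,0.4,0,-1],[0.5,-0.5,1.5,0,-1],[3,-1,5,0,-1],[6,-2,9,0,-0.5],[9,-3,12,0,0.2],[9,-3,12,0,0.2],[9,-3,12,0,0.2]]
  ]
}}

```text
time: 24.98
tcp_pos: [0.582, -0.0734, 0.2468]
orientation: [-180.0, 0.2, 103.3]
force: [0.1, 0.0, -0.2]
width: 0.0375
```

```bash
python3 - <<'E'
from h import *
s=manip.observe(); T=toolT(s); p=manip.snapshot("wrist"); print(s["tcp_pos"],s["time"],s["width"])
for d in manip.masks_of(p,"shaft_a_mid"): print(round(d["p"],2),*rect(p,d["pixels"],.041,T))
for d in manip.mark_of(p,"shaft_a_mid"): print(d)
cv2.imwrite("pics/w4.png",p["frame"][:,:,::-1]); np.save("T4.npy",T)
E
```

```text
[ 0.58202409 -0.07344062  0.24678807] 24.975 0.037492218067838576
0.91 [495.  -54.4] [121.3  21.2] 13.3 2661
{'xyz': [0.4962, -0.0569, 0.042], 'p': 0.7}
```

View pics/w4.png

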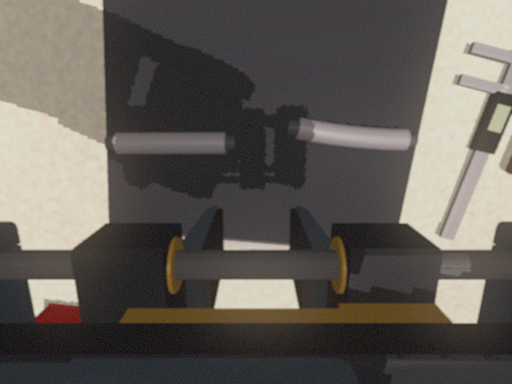

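The straight shaft spans (107,143) to (238,143). The bent one spans (290,127) to (417,140), now with its bow sideways towards −y.

```bash
python3 - <<'E'
from h import *
p=manip.snapshot("wrist"); T=np.load("T4.npy")
w=ray(p,[[290,127],[417,140],[352,135],[107,143],[238,143]],.041,T); print(np.round(w,4))
for a,b in((0,1),(3,4)):
    d=w[b]-w[a]; print((w[a]+w[b])/2,np.hypot(*d[:2]),np.degrees(np.arctan2(d[1],d[0])))
E
```

```text
[[ 6.000e-01 -1.500e-02  4.100e-02]
 [ 7.174e-01  6.000e-04  4.100e-02]
 [ 6.575e-01 -8.800e-03  4.100e-02]
 [ 4.383e-01 -6.810e-02  4.100e-02]
 [ 5.568e-01 -4.020e-02  4.100e-02]]
[ 0.65871615 -0.007167    0.041     ] 0.11846696843439217 7.558417522943501
[ 0.49753645 -0.05415491  0.041     ] 0.12168681655109401 13.289673638948775
```

Request:
{"api": "play_rows", "payload": {
  "deltas": [
    [[2,2,-1,-0.18,0.2],[4,4,-2,-0.36,0.2],[6,6,-3,-0.55,0.2],[7.6,6.5,-3,-0.74,0.2],[7.6,6.5,-3,-0.93,0.2],[7.6,6.5,-3,-1.12,0.2],[7.6,6.5,-3,-1.3,0.2],[7.6,6.5,-4,-1.48,0.2],[7.6,6.5,-5,-1.67,0.2],[7.6,6.5,-6,-1.67,0.2],[7.6,6.5,-7,-1.67,0.2],[7.6,6.5,-7,-1.67,0.2]]
  ]
}}

```text
time: 26.68
tcp_pos: [0.6573, -0.0082, 0.1753]
orientation: [-179.9, 0.3, 7.7]
force: [-0.9, 0.3, 0.3]
width: 0.0549
```

```bash
python3 - <<'E'
from h import *
s=manip.observe(); T=toolT(s); p=manip.snapshot("wrist"); print(s["tcp_pos"],s["time"],s["width"],s["orientation"])
for d in manip.masks_of(p,"shaft_a_mid"): print(round(d["p"],2),*rect(p,d["pixels"],.041,T))
cv2.imwrite("pics/w5.png",p["frame"][:,:,::-1]); np.save("T5.npy",T)
E
```

```text
[ 0.6573079  -0.0081696   0.17533681] 26.675 0.054934808963034445 [-179.93837335    0.27690439    7.72656084]
```

View pics/w5.png

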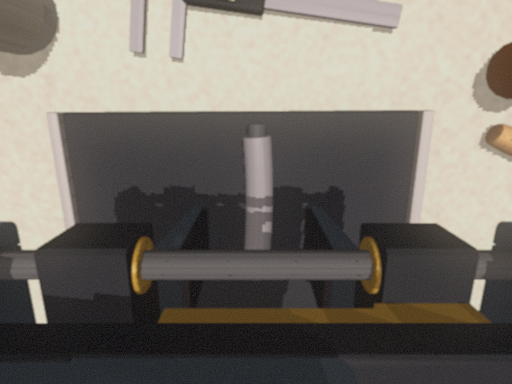

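The shaft, at column 258, lies centred between the fingers. I'll descend and grip.

Request:
{"api": "play_rows", "payload": {
  "deltas": [
    [[0,0,-3,0,0.2],[0,0,-5,0,0.2],[0,0,-6.2,0,0.2],[0,0,-6.4,0,0.2],[0,0,-6.4,0,-0.2],[0,0,-6.4,0,-0.8],[0,0,-6.4,0,-1],[0,0,-6.4,0,-1],[0,0,-6.4,0,-1],[0,0,-6.4,0,-1]]
  ],
  "grip_force": 20
}}

```text
time: 28.02
tcp_pos: [0.6581, -0.0082, 0.1126]
orientation: [-180.0, 0.2, 7.7]
force: [-0.3, -0.9, 3.3]
width: 0.0193
```

Request:
{"api": "play_rows", "payload": {
  "deltas": [
    [[0,0,1,0,-1],[0,0,4,0,-1],[-3,-5,7,0,-1],[-6,-10,8,0,-1],[-9,-16,8,0,-1],[-12,-22,8,0,-1],[-15,-28,8,0,-1],[-18,-33,7,0,-1],[-18.3,-33.9,4,-0.02,-1],[-18.3,-33.9,1.5,-0.02,-1],[-18.3,-33.9,1,-0.02,-1],[-18.3,-33.9,1,-0.02,-1]]
  ],
  "grip_force": 30
}}

```text
time: 29.52
tcp_pos: [0.4753, -0.347, 0.1231]
orientation: [-180.0, 0.2, 6.5]
force: [0.7, -0.3, -2.3]
width: 0.0199
```

```bash
python3 - <<'E'
from h import *
s=manip.observe(); T=toolT(s); p=manip.snapshot("top"); print(s["tcp_pos"],s["time"],s["width"],s["force"])
f=p["frame"][170:280,300:450,::-1]
q=manip.snapshot("wrist")["frame"][:,:,::-1]
a=cv2.resize(f,(520,381),interpolation=cv2.INTER_CUBIC)
cv2.imwrite("pics/r1.png",np.hstack([cv2.resize(a,(400,300)),cv2.resize(q,(400,300))]))
E
```

```text
[ 0.47532388 -0.34701418  0.12307535] 29.525 0.01993084747425571 [ 0.69312972 -0.2889008  -2.31168809]
```

View pics/r1.png

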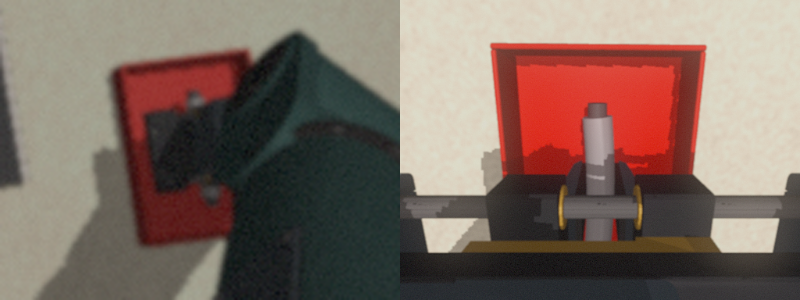

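The shaft is held with its weight reading on the wrist, and it sits centred over and inside the red tray. I'll lower gently by feel.

Request:
{"api": "play_rows", "payload": {
  "deltas": [
    [[0,0,-1.2,0,-1],[0,0,-2.2,0,-1],[0,0,-2.9,0,-1],[0,0,-3.2,0,-1],[0,0,-3.3,0,-1],[0,0,-3.3,0,-1]]
  ]
}}

```text
time: 30.38
tcp_pos: [0.4758, -0.3473, 0.0908]
orientation: [180.0, 0.1, 6.6]
force: [0.8, -0.9, -2.6]
width: 0.0191
```

Request:
{"api": "play_rows", "payload": {
  "deltas": [
    [[0,0,-0.1,0,-1],[0,0,-0.15,0,-1],[0,0,-0.2,0,-1],[0,0,-0.2,0,-1]]
  ]
}}

```text
time: 30.88
tcp_pos: [0.4758, -0.3473, 0.0888]
orientation: [180.0, 0.1, 6.6]
force: [-0.0, -0.4, -3.6]
width: 0.0194
```

Request:
{"api": "play_rows", "payload": {
  "deltas": [
    [[0,0,-0.07,0,-1],[0,0,-0.13,0,-1],[0,0,-0.13,0,-1]]
  ]
}}

```text
time: 31.25
tcp_pos: [0.4757, -0.3473, 0.0874]
orientation: [180.0, 0.1, 6.6]
force: [0.5, -0.7, -3.0]
width: 0.019
```

Request:
{"api": "play_rows", "payload": {
  "deltas": [
    [[0,0,-0.05,0,-1],[0,0,-0.1,0,-1],[0,0,-0.1,0,-1]]
  ]
}}

```text
time: 31.62
tcp_pos: [0.4758, -0.3473, 0.0868]
orientation: [180.0, 0.1, 6.6]
force: [-2.0, 2.2, 5.6]
width: 0.0196
```

Request:
{"api": "play_rows", "payload": {
  "deltas": [
    [[0,0,0.02,0,-0.45],[0,0,0.02,0,-0.3],[0,0,0.02,0,-0.2],[0,0,1,0,-0.1],[0,0,4,0,0],[0,0,8,0,0.2],[0.5,4,11,0,0.2],[1,10,11,0.05,0.2],[1.5,16,11,0.1,0.2],[2,22,10,0.12,0.2],[2.2,27,9,0.12,0.2],[2.2,29.3,9,0.12,0.2],[2.2,29.3,9,0.12,0.2],[2.2,29.3,9,0.12,0.2]]
  ]
}}

```text
time: 33.38
tcp_pos: [0.4981, -0.0549, 0.1773]
orientation: [180.0, 0.1, 13.4]
force: [0.2, 0.4, 0.7]
width: 0.0543
```

```bash
python3 - <<'E'
from h import *
s=manip.observe(); p=manip.snapshot("wrist"); print(s["tcp_pos"],s["time"],s["width"],s["force"])
q=manip.snapshot("top")
a=cv2.resize(q["frame"][170:280,300:450,::-1],(400,300),interpolation=cv2.INTER_CUBIC)
cv2.imwrite("pics/s1.png",np.hstack([a,cv2.resize(p["frame"][:,:,::-1],(400,300))]))
E
```

```text
[ 0.49805533 -0.05487026  0.17725518] 33.375 0.054292286887017226 [0.22011275 0.40815545 0.67026251]
```

View pics/s1.png

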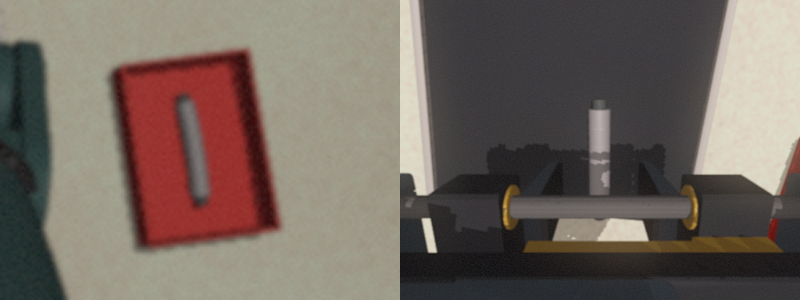

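The bent shaft lies flat in the red tray. The straight one is centred between the open fingers at column 600. Now the grasp.

Request:
{"api": "play_rows", "payload": {
  "deltas": [
    [[0,0,-3,0,0.2],[0,0,-5,0,0.2],[0,0,-6.3,0,0.2],[0,0,-6.6,0,0.2],[0,0,-6.65,0,-0.2],[0,0,-6.65,0,-0.8],[0,0,-6.65,0,-1],[0,0,-6.65,0,-1],[0,0,-6.65,0,-1],[0,0,-6.65,0,-1]]
  ],
  "grip_force": 25
}}

```text
time: 34.72
tcp_pos: [0.4981, -0.0552, 0.1107]
orientation: [180.0, 0.1, 13.4]
force: [0.1, 0.9, 1.3]
width: 0.0198
```

Request:
{"api": "play_rows", "payload": {
  "deltas": [
    [[0,0,1,0,-1],[0,0,4,0,-1],[0,4,7,0,-1],[0,10,8,-0.02,-1],[-0.4,16,8,-0.04,-1],[-0.7,22,8,-0.06,-1],[-1,28,8,-0.08,-1],[-1.2,34,7,-0.085,-1],[-1.2,37.1,4,-0.085,-1],[-1.2,37.1,1.5,-0.085,-1],[-1.2,37.1,0.5,-0.085,-1],[-1.2,37.1,0.5,-0.085,-1]]
  ],
  "grip_force": 30
}}

```text
time: 36.22
tcp_pos: [0.486, 0.3153, 0.1157]
orientation: [179.9, 0.1, 8.5]
force: [-0.5, 0.4, -2.5]
width: 0.0192
```

```bash
python3 - <<'E'
from h import *
s=manip.observe(); p=manip.snapshot("wrist"); print(s["tcp_pos"],s["time"],s["width"],s["force"])
cv2.imwrite("pics/b1.png",p["frame"][:,:,::-1])
E
```

```text
[0.48601029 0.31533977 0.11573701] 36.225 0.019227784336834183 [-0.48338364  0.36831729 -2.53719366]
```

View pics/b1.png

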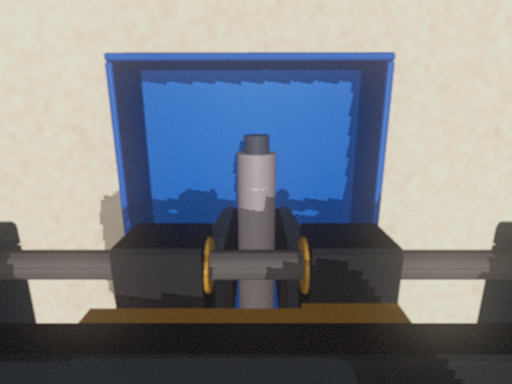

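The straight shaft, at column 257, is held centred in the blue tray. I'll lower it the same way.

Request:
{"api": "play_rows", "payload": {
  "deltas": [
    [[0,0,-1.2,0,-1],[0,0,-2.1,0,-1],[0,0,-2.6,0,-1],[0,0,-2.8,0,-1],[0,0,-2.85,0,-1],[0,0,-2.85,0,-1]]
  ]
}}

```text
time: 37.02
tcp_pos: [0.4865, 0.3156, 0.088]
orientation: [180.0, 0.0, 8.5]
force: [-0.3, -0.1, -2.1]
width: 0.0195
```

Request:
{"api": "play_rows", "payload": {
  "deltas": [
    [[0,0,-0.07,0,-1],[0,0,-0.12,0,-1],[0,0,-0.12,0,-1]]
  ]
}}

```text
time: 37.4
tcp_pos: [0.4865, 0.3156, 0.0868]
orientation: [180.0, 0.0, 8.5]
force: [-0.5, -0.6, -1.9]
width: 0.0192
```

Request:
{"api": "play_rows", "payload": {
  "deltas": [
    [[0,0,-0.05,0,-1],[0,0,-0.1,0,-1],[0,0,-0.1,0,-1]]
  ]
}}

```text
time: 37.78
tcp_pos: [0.4865, 0.3156, 0.0858]
orientation: [180.0, 0.0, 8.5]
force: [1.7, -0.5, -1.5]
width: 0.0194
```

Request:
{"api": "play_rows", "payload": {
  "deltas": [
    [[0,0,-0.05,0,-1],[0,0,-0.1,0,-1],[0,0,-0.1,0,-1]]
  ]
}}

```text
time: 38.15
tcp_pos: [0.4865, 0.3155, 0.0847]
orientation: [180.0, 0.0, 8.5]
force: [-0.2, -0.7, -2.6]
width: 0.0194
```

Request:
{"api": "play_rows", "payload": {
  "deltas": [
    [[0,0,-0.04,0,-1],[0,0,-0.07,0,-1],[0,0,-0.07,0,-1]]
  ]
}}

```text
time: 38.52
tcp_pos: [0.4865, 0.3156, 0.0846]
orientation: [180.0, 0.1, 8.5]
force: [-4.6, -2.4, 10.6]
width: 0.0196
```

Touching. I'll release, rise and move clear.

Request:
{"api": "play_rows", "payload": {
  "deltas": [
    [[0,0,0.03,0,-0.45],[0,0,0.03,0,-0.3],[0,0,0.03,0,-0.2],[0,0,1,0,-0.1],[0,0,4,0,0],[0,0,8,0,0.2],[0,-2,12,0,0.2],[0,-7,15,0,0.2],[0,-13,16,0,0.2],[0,-19,16,0,0.2],[0,-25,16,0,0.2],[0,-25,16,0,0.2],[0,-25,16,0,0.2]]
  ]
}}

```text
time: 40.15
tcp_pos: [0.4866, 0.0657, 0.2451]
orientation: [180.0, 0.0, 8.4]
force: [0.1, -0.5, -0.1]
width: 0.0549
```

```bash
python3 - <<'E'
from h import *
s=manip.observe(); p=manip.snapshot("top"); print(s["tcp_pos"],s["time"],s["width"],s["force"])
cv2.imwrite("pics/end.png",cv2.resize(p["frame"][70:310,90:450,::-1],(800,533),interpolation=cv2.INTER_CUBIC))
E
```

```text
[0.48663033 0.06570366 0.24505836] 40.15 0.05490086535850913 [ 0.10642209 -0.53325052 -0.09737278]
```

View pics/end.png

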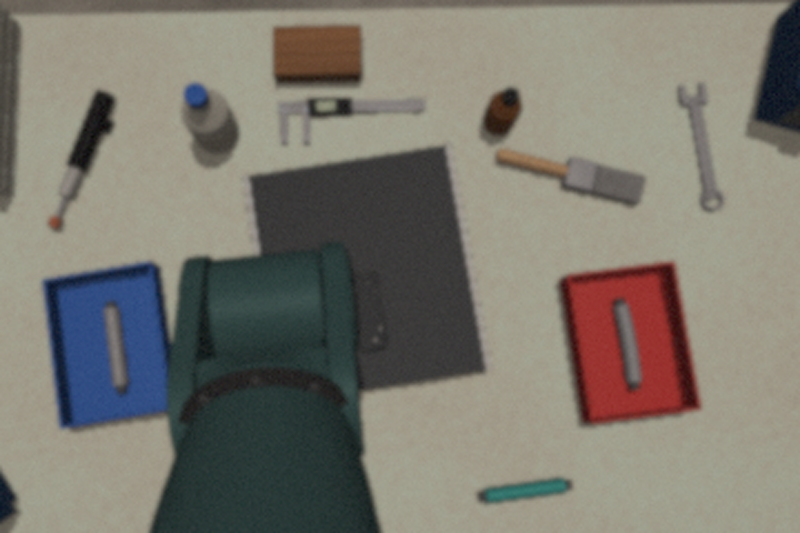

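The final top view shows the straight shaft flat in the blue tray at (117,347), the bent one flat in the red tray at (627,343), and the other things in place. The arm is clear.

```bash
python3 -c "
from bench import manip
print(manip.job_done())"
```

```text
the job is handed in; nothing more can be done
None
```

The bent shaft is in the red tray and the straight one is in the blue tray, both lying flat. I handed the job in at about 40 s of the 72 s allowed.

- **Bent shaft (the far one on the plate):** its top rose about 1.8 mm and fell again as I rolled it. The wrist picture also showed it visibly bowed.
- **Straight shaft (the near one):** it rolled level to within about 0.3 mm, allowing for the give of the plate.
- **Rolling:** I rolled each shaft in two pressed strokes, because the fingertips are too narrow for a clear half turn in one. The pressed strokes add up to about 0.76 turn for the bent shaft and 0.75 for the straight one. Neither shaft made half a turn in a single unbroken stroke: each stroke was about 0.37 to 0.39 turn.
- **Pressing force:** readings were 5 to 12 N while rolling, well under 25 N. The force was only read at the end of each short move, and the bent shaft's second stroke ended close to the 5 N minimum, at 5.1 N.
- **Last checks:** the final top view showed each shaft in its tray and the arm clear of everything. The caliper, brush, both bottles and the turquoise look-alike were in place. The pink look-alike was out of sight behind the arm in that view, but nothing came near it.

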